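Bring one sample vial from the tray under the photo microscope

ROBOT

A 6-joint arm with a two-finger parallel gripper is mounted at the origin on a cart in front of the work surface, level with it; the furniture and walls round the work are solid. World frame = base frame: x ahead of the robot, y to its left, z up, the work surface at z = 0. Lengths are in m, angles in rad, forces in N, time in s.
With the tool pointing down it reaches from about 0.35 to 0.975 m from the base axis. Payload 4.9 kg.
Tool frame: the origin (TCP) lies midway between the tips of the shut fingers; the grasp point (between the pads) lies 19 mm behind it; z points along the fingers, y is the line along which they close (so a half turn about z gives the same grasp; the last joint's range is limited). The gripper opens to 85 mm and grips with 20 to 120 N. Pads are 22 mm wide; open, the fingers measure 114 mm over their backs; the gripper's body (76 mm by 85 mm) begins 54 mm behind the grasp point. The pads swing forward as they close: fully open they stand 13 mm farther back than shut.
Start: joints at [1.231, 0.053, 1.613, -0, 1.476, -0.119], TCP at [0.137, 0.61, 0.231] pointing down, gripper open.
Joint ranges: [-3.01, 3.01], [-1.01, 2.22], [0.06, 2.58], [-1.02, 4.17], [0.09, 2.62], [-3.14, 3.14]. Speed limits (rad/s): [2.57, 2.57, 3.14, 3.14, 3.14, 3.14].

INTERFACE

Orientations are given as a unit quaternion [w, x, y, z].
In Python, from plant import manip gives the robot as it stands.
- The arm moves only by the tool move_arm, never from a script. Its argument "increments" is one flat list of numbers, 5 for each row, row after row: the shift along the tool's x, y, z in mm, then the turn about the tool's z in rad, then the opening, from 0 (shut) to 1 (fully open). In form: [tx, ty, tz, spin, jaw, tx, ty, tz, spin, jaw, ...]. A call has 1 to 8 rows; each row shifts and turns the commanded pose from where the row before left it, along the tool's axes as they then stand; what a row does not reach is not made up. A row lasts 1/12 s, in which the tool goes at most 41.7 mm and 7.16 degrees, less where a joint would pass 70% of its speed; a pose out of reach is approached as far as the arm can. A call with a gripper value outside its range is refused whole. The fingers move at their own pace and stop on an object; the grip force is fixed at half the most. Time passes only in rows, so rows that do not move let the fingers close. It gives the time, the measured TCP pose, the force, the opening and the grip force at its end, in the units of the state.
- manip.state(): the state, without advancing time (a new reading comes with each control period).
- manip.grab_frame(name): name is "side" or "top"; returns a dict with "image" (400x640x3 uint8, blue, green, red), "fov_y" (degrees; the focal length in pixels is half the picture's height over the tangent of half this angle, whatever the lens; pixels are square), "cx", "cy" (the principal point, pixels), "eye" and "rotation" of the camera in the world. Camera axes: x right, y down, z forward; pixel columns grow to the right and rows downward; lengths in m; the calibration is good to about 2 mm. A picture is of the moment at which its call begins. There is no depth.
- manip.job_done(): hands the job in; it is judged then, once.
The state is a dict: "time": time; "joint_pos": joint angles; "joint_vel": joint speeds; "joint_efforts": joint torques, N m; "tool_pos": TCP position; "tool_rot": TCP orientation; "contact_force": force on the tool from outside, world axes, zero at the start; "ft_torque": the same for the moment, N m; "gripper_width": opening from 0.0 (shut) to 1.0 (fully open); "grasp_force": force on a finger pad.
Only numpy, scipy, OpenCV 4.12 (cv2) and the standard library are available. Lean on these libraries where they do the work, as an engineer would, in place of code of your own. Each camera call takes 0.05 s, during which the arm holds its last target. There are 200 camera calls.

TASK

Get the largest vial ready to be photographed: pick it, lying on its side, out of the steel tray, leaving everything else in the tray, and lay it in the V cradle under the microscope, along the groove and centred beneath the objective, without dropping it or knocking the objective. Set the light-path rod, which is pushed in, to its middle click so that eyepieces and camera share the picture, and let go of everything.

Things in the scene. Friction and masses are not known exactly. Their poses are not given: they have to be found in the camera images.
- tray: open stainless instrument tray, 292 x 225 mm outside (its x, y), 30 mm high with a 6 mm beaded rim, walls and floor 3 mm; fixed. Origin: centre of its underside; its y axis points to the robot's left (world +y, within 0.25 rad). Samples lie and stand in it.
- vial_5: the target: the largest of the screw-cap glass vials, 29 mm diameter, 66 mm long, 20 to 45 g, lying in the tray among smaller vials. Origin: centre of its base; z axis along the vial to the cap (glass body 0 to 62 mm, cap 25 mm wide). At the start z is level and points to the robot's left, within 0.75 rad of world y; 25 mm is free on each side of its middle.
- vial_mid (a point): middle of the target vial on its axis, 31 mm from the base; axes as vial_5
- vial_1: smaller vial, 23 x 51 mm, lying in the tray; origin: centre of its base, z towards the cap. Stays in the tray.
- vial_2: smaller vial, 23 x 51 mm, lying in the tray; origin and axes as vial_1. Stays in the tray.
- vial_4: small vial 23 x 45 mm standing at the left wall of the tray; origin: centre of its base. Stays.
- vial_6: smaller vial, 23 x 51 mm, lying along the tray's right wall; origin and axes as vial_1. Stays in the tray.
- white_pot: larger specimen pot, 53 x 53 x 62 mm, standing at the left wall of the tray; origin: centre of its base. Stays.
- pot_small: squat specimen pot, 44 x 44 x 50 mm, standing at the left wall of the tray; origin: centre of its base. Stays.
- forceps_fine: steel forceps, 112 x 14 x 8 mm, lying along the tray's right wall; origin: centre of its underside, x along it. Stays.
- photo_scope: stereo microscope with camera, fixed, 391 mm tall. Origin: on the optical axis at table height; x points to the robot's left (world +y, within 0.2 rad), y towards the robot, where the eyepieces reach out 125 mm at 290 to 386 mm height; the 25 mm pillar stands at y = -115 mm. Base plate 200 x 245 x 18 mm; on it, on the optical axis, a metal V cradle for a vial lying along x.
- view (a point): where the middle of the vial's axis must come: on the optical axis, 48 mm above the table, 30 mm above the base plate; axes as photo_scope. The cradle's 90 degree groove runs along x (vial either way round), 50 mm long, 23 mm wide over its lips, which are 9 mm below the vial's axis; fingers pass outside the lips.
- objective: objective with ring light, 76 mm diameter, above the cradle, not to be knocked. Origin: on the optical axis at the ring's lower face, 200 mm above the table (the lens reaches 3 mm lower): 150 mm free above the vial's axis. A gripper must enter from the right (-x of photo_scope), leaning out to the right 35 to 45 degrees; so take the vial with that same lean along its own axis.
- splitter_rod (a joint): light-path rod, slides straight out to the robot's right (-x of photo_scope) over 0 to 0.032 m. Three spring clicks: 0 = pushed in (start), 0.016 = middle, 0.032 = fully out. About 6 N pulls it over a click; once let go it settles in the nearest click, to about 1 mm.
- rod_knob (a point): middle of the black knob on the rod's end: 18 mm diameter, 22 mm long along x of photo_scope, 276 mm above the table. At the start it is 31 mm out (-x) from the head's housing; the rod behind it is 7 mm thick. Take it across y, the tool leaning out to the right. The point moves with the rod.

How it is judged:
At the end, for the whole second after the job is handed in: The largest vial rests in the V cradle: middle within 10 mm of the optical axis along the groove, 4 mm sideways and in height, axis within 0.1 rad of the groove; the rod rests in its middle click (13 to 19 mm); the other vials, pots and forceps are still in the tray (x of vial_mid in the frame of view between -0.01 and 0.01 m and y of vial_mid in the frame of view between -0.004 and 0.004 m and z of vial_mid in the frame of view between -0.004 and 0.004 m and angle between the z axis of vial_5 and the x axis of view, either way round below 0.1 rad and linear speed of vial_5 below 0.02 m/s and value of joint splitter_rod between 0.013 and 0.019 m and horizontal distance between each of vial_1, vial_2, vial_4, vial_6, pot_small, white_pot, forceps_fine and tray below 0.19 m); the robot touches nothing.
It fails at once if the target vial is dropped or sent rolling: it moves faster than 0.35 m/s while no finger touches it (contact force between the fingers and vial_5 below 0.02 N and linear speed of vial_5 above 0.35 m/s).
It fails at once if the objective or its ring light is knocked (over 5 N) (contact force between anything else and objective above 5 N).
It fails at once if another thing is lifted out of the tray (its origin over 80 mm above the tray's underside) (z of any of vial_1, vial_2, vial_4, vial_6, pot_small, white_pot, forceps_fine in the frame of tray above 0.08 m).
It also fails if it takes over 58 s, if anything falls off the work surface, if the arm or the gripper's body presses on something with over 40 N, if the wrist force passes 120 N, or if a joint passes its speed limit or range.

## Working session

There is one attempt and no reset: what is moved stays moved. The work goes in short steps, Python scripts to look and compute and a tool call to move; the robot and the scene stay as the last step left them, time stands still between calls to the robot, and variables do not carry over. Pictures are saved under pics/ and viewed, at most 14 in all, crops included, and the job is handed in when it is done.

Besides the shell and the picture viewer there is one more tool, called after "Call:" by a JSON object that holds its "fn" and its "kwargs", one argument or row to a line. move_arm: Moves the arm, as the interface text tells. Its arguments: {"type":"object","properties":{"increments":{"type":"array"}},"required":["increments"]}

```bash
mkdir -p pics; ls; python3 - <<'E'
from plant import manip
import cv2,pickle
s=manip.state(); print(s)
for n in("side","top"):
    f=manip.grab_frame(n); cv2.imwrite(f"pics/{n}0.png",f["image"]); pickle.dump(f,open(f"{n}0.pkl","wb"))
    print(n,f["fov_y"],f["cx"],f["cy"],f["eye"],f["rotation"])
E
```

```text
pics
{'time': 0.0, 'joint_pos': array([ 1.23099998e+00,  5.33586638e-02,  1.61428027e+00,  1.93887219e-05,
        1.47600100e+00, -1.18975062e-01]), 'joint_vel': array([-2.78243101e-04, -3.58330305e-05,  2.74175310e-04,  4.94044367e-05,
       -1.06034043e-03,  4.52221670e-04]), 'joint_efforts': array([ 7.08883199e-04, -3.93680406e+01, -3.70170665e+01, -8.78251353e-05,
        7.01928380e-03, -1.24505837e-05]), 'tool_pos': array([0.13666645, 0.60924271, 0.2300701 ]), 'tool_rot': array([-2.42151854e-04,  1.10187316e-01,  9.93910312e-01, -9.94633362e-04]), 'contact_force': array([-0.52898918,  0.11365533, -0.36149216]), 'ft_torque': array([ 0.01860384,  0.07187449, -0.0288609 ]), 'grasp_force': 0.0, 'gripper_width': 1.0011761506493917}
side 49.851395855832905 312.9902429614408 201.36121757151693 [ 0.50148043 -0.94470042  0.92243981] [-0.39869008  0.91687022 -0.0197588  -0.00219407]
top 49.15020914109068 322.7374719528826 205.5516044900422 [ 0.37704631 -0.15656753  1.24840413] [ 0.03960987 -0.6958097   0.71614613 -0.03761174]
```

View pics/side0.png

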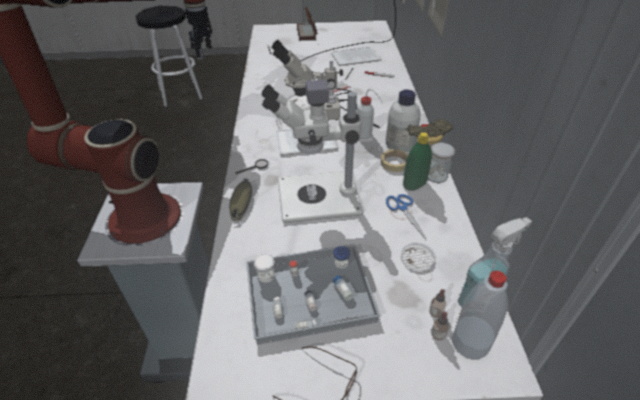

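View pics/top0.png

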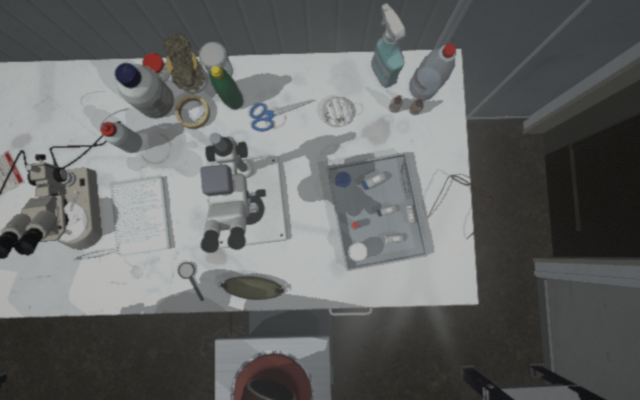

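The side view shows the tray at about (312,293) and the scope at about (320,180). In the top view the tray is at (377,210) and the scope at (230,195). I'll enlarge both.

```bash
cat > h.py <<'E'
import numpy as np,cv2,pickle
from scipy.spatial.transform import Rotation as R
def rot(q): q=np.asarray(q); return R.from_quat([q[1],q[2],q[3],q[0]]).as_matrix()
def foc(f): return f["image"].shape[0]/2/np.tan(np.radians(f["fov_y"])/2)
def proj(f,p):
    c=(np.atleast_2d(p)-f["eye"])@rot(f["rotation"]); return c[:,:2]/c[:,2:]*foc(f)+[f["cx"],f["cy"]]
def ray(f,uv):
    d=rot(f["rotation"])@np.array([(uv[0]-f["cx"])/foc(f),(uv[1]-f["cy"])/foc(f),1]); return d/np.linalg.norm(d)
def plane(f,uv,z):
    d=ray(f,uv); return f["eye"]+d*(z-f["eye"][2])/d[2]
def tri(f,a,g,b):
    A=np.zeros((3,3));v=np.zeros(3)
    for F,u in((f,a),(g,b)):
        d=ray(F,u);M=np.eye(3)-np.outer(d,d);A+=M;v+=M@F["eye"]
    return np.linalg.solve(A,v)
def load(n): return pickle.load(open(n+".pkl","rb"))
def grab(name,tag):
    from plant import manip
    f=manip.grab_frame(name); pickle.dump(f,open(tag+".pkl","wb")); return f
def crop(im,x0,y0,x1,y1,s,path,grid=20):
    o=cv2.resize(im[y0:y1,x0:x1],None,fx=s,fy=s,interpolation=cv2.INTER_CUBIC)
    o=cv2.convertScaleAbs(o,alpha=1.25)
    for x in range(-(-x0//grid)*grid,x1,grid):
        cv2.line(o,(int((x-x0)*s),0),(int((x-x0)*s),6),(0,0,255),1);cv2.putText(o,str(x),(int((x-x0)*s)-10,16),0,.35,(0,0,255))
    for y in range(-(-y0//grid)*grid,y1,grid):
        cv2.line(o,(0,int((y-y0)*s)),(6,int((y-y0)*s)),(0,0,255),1);cv2.putText(o,str(y),(8,int((y-y0)*s)+4),0,.35,(0,0,255))
    if path: cv2.imwrite(path,o)
    return o
E
python3 - <<'E'
from h import *
t=load("top0");s=load("side0")
crop(t["image"],195,128,435,278,3.33,"pics/t1.png")
crop(s["image"],240,70,400,345,2.15,None)
a=crop(s["image"],235,70,385,225,2.6,None);b=crop(s["image"],240,240,385,345,2.8,None)
h=max(a.shape[0],b.shape[0])
o=np.zeros((h,a.shape[1]+b.shape[1],3),np.uint8);o[:a.shape[0],:a.shape[1]]=a;o[:b.shape[0],a.shape[1]:]=b
cv2.imwrite("pics/s1.png",o);print(o.shape)
E
```

```text
(403, 796, 3)
```

View pics/t1.png

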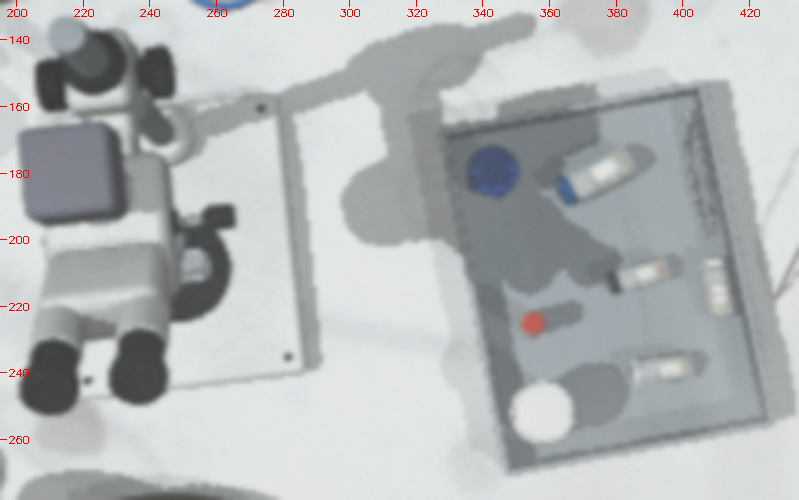

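View pics/s1.png

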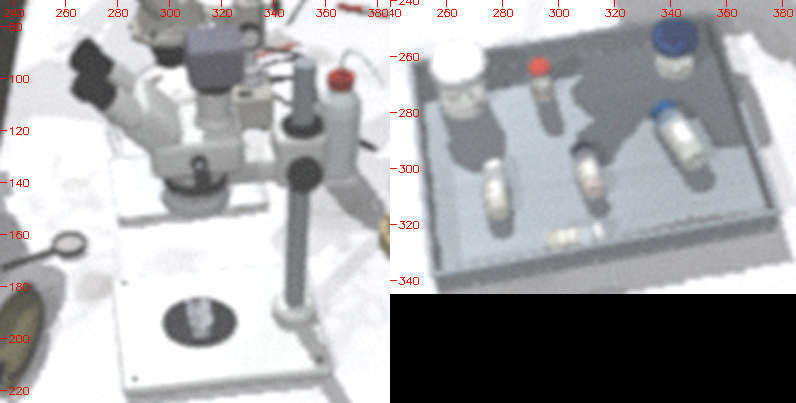

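In the top view the target is the vial with the blue cap at (366,185) and its base near (386,174); in the side view its cap is at (337,279). The black stage disc is at side (311,193), and the rod knob is at top (263,193), side (311,132).

```bash
python3 - <<'E'
from h import *
t=load("top0");s=load("side0")
np.set_printoptions(precision=4,suppress=True)
def blobs(f,m,x0,y0,x1,y1,mn=4):
    k=np.zeros_like(m,np.uint8);k[y0:y1,x0:x1]=m[y0:y1,x0:x1]
    n,l,st,c=cv2.connectedComponentsWithStats(k.astype(np.uint8))
    return [(st[i],c[i],l==i) for i in range(1,n) if st[i][4]>=mn]
gs=cv2.cvtColor(s["image"],6).astype(int);gt=cv2.cvtColor(t["image"],6).astype(int)
# disc in side
for st,c,l in blobs(s,gs<95,285,175,335,215,50):
    cnt=cv2.findContours(l.astype(np.uint8),0,1)[0][0]; e=cv2.fitEllipse(cv2.convexHull(cnt)); print("disc",st,e, plane(s,e[0],0.018))
    hull=np.array([plane(s,p[0],.018) for p in cv2.convexHull(cnt)]);print(cv2.minEnclosingCircle(hull[:,:2].astype(np.float32)))
# screws top/side
def dark(f,g,u,v,w=4):
    p=g[v-w:v+w+1,u-w:u+w+1]; wt=np.clip(np.median(p)-12-p,0,None); yy,xx=np.mgrid[v-w:v+w+1,u-w:u+w+1]
    return np.array([(wt*xx).sum(),(wt*yy).sum()])/wt.sum()
T={};S={}
for n,u in dict(a=(273,160),b=(281,235),c=(221,242)).items():
    T[n]=plane(t,dark(t,gt,*u),.018);print("top",n,T[n])
for n,u in dict(d=(284,178),b=(288,215),a=(357,208)).items():
    S[n]=plane(s,dark(s,gs,*u),.018);print("side",n,S[n])
# knob
for f,g,b,th in((t,gt,(254,185,270,202),80),(s,gs,(300,122,322,141),70)):
    for st,c,l in blobs(f,g<th,*b,10): print("knob",st,c)
# vial blue cap + body
for f,z in((t,.0175),(s,.0175)):
    hsv=cv2.cvtColor(f["image"],40); b=(355,165,400,200) if f is t else (325,270,362,312)
    m=(hsv[...,0]>100)&(hsv[...,0]<125)&(hsv[...,1]>110)
    for st,c,l in blobs(f,m,*b,4): print("cap",st,c,plane(f,c,z))
    g=gt if f is t else gs
    m=(g>175)|m
    for st,c,l in blobs(f,m,*b,40):
        r=cv2.minAreaRect(np.argwhere(l)[:,::-1].astype(np.float32));q=cv2.boxPoints(r);print("vial",st,c,r)
        e=[(q[i]+q[(i+1)%4])/2 for i in range(4)]
        for x in e: print("   ",x,plane(f,x,z))
E
```

```text
disc [299 186  26  17 235] ((311.39508056640625, 193.6711883544922), (17.05497932434082, 26.499248504638672), 89.41517639160156) [0.5133 0.0605 0.018 ]
((0.5131088495254517, 0.062455859035253525), 0.041917454451322556)
top a [ 0.6471 -0.0162  0.018 ]
top b [ 0.4332 -0.0383  0.018 ]
top c [0.417  0.1419 0.018 ]
side d [0.4195 0.1421 0.018 ]
side b [ 0.4401 -0.0413  0.018 ]
side a [ 0.6507 -0.0111  0.018 ]
knob [254 190  11  12  92] [258.663  195.3478]
knob [310 136   6   5  23] [312.6087 138.1304]
cap [364 183   3   5   7] [365. 185.] [ 0.5674 -0.2769  0.0175]
cap [334 276   6   4  13] [336.6923 277.4615] [ 0.5684 -0.2666  0.0175]
vial [341 283   7   9  44] [343.9091 286.8636] ((343.8077087402344, 286.9615173339844), (8.59785270690918, 5.269651889801025), 56.3099365234375)
    [341.4231 283.3846] [ 0.579  -0.2858  0.0175]
    [346.  285.5] [ 0.5901 -0.2929  0.0175]
    [346.1923 290.5385] [ 0.5892 -0.3082  0.0175]
    [341.6154 288.4231] [ 0.5782 -0.3013  0.0175]
```

```bash
python3 - <<'E'
from h import *
t=load("top0")["image"];s=load("side0")["image"]
A=[crop(t,355,162,395,197,10,None,5),crop(s,325,268,365,312,8,None,5),crop(t,240,183,280,223,7,None,5),crop(s,293,118,333,148,7,None,5),crop(s,291,178,331,210,7,None,5)]
o=np.zeros((640,1000,3),np.uint8)
for a,(x,y) in zip(A,((0,0),(405,0),(0,355),(285,355),(570,355))):
    h,w=a.shape[:2];h=min(h,640-y);o[y:y+h,x:x+w]=a[:h]
cv2.imwrite("pics/z.png",o[:600,:800] if 0 else cv2.resize(o[:,:860],None,fx=.92,fy=.92,interpolation=cv2.INTER_AREA))
E
```

```text
(no output)
```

View pics/z.png

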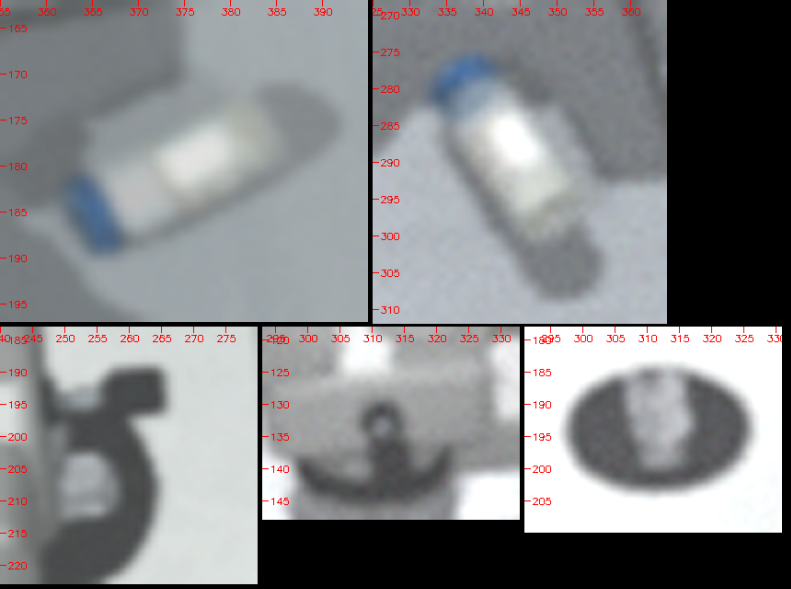

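The target's axis runs from about (363.9,185.7) to (384.6,174.7) in the top view and (337.5,278.2) to (348.8,299) in the side view. The knob centre is at top (261,192.9), and its end face is at side (311.5,132.7).

```bash
python3 - <<'E'
from h import *
np.set_printoptions(precision=4,suppress=True)
t=load("top0");s=load("side0")
P=lambda f,u,z:plane(f,u,z)
for f,a,b in((t,(363.9,185.7),(384.6,174.7)),(s,(337.5,278.2),(348.8,299))):
    A=P(f,a,.0175);B=P(f,b,.0175);d=A-B;print("vial cap",A,"base",B,"len",np.linalg.norm(d),"ang from y",np.arctan2(-d[0],d[1]),"at31:",A-d/np.linalg.norm(d)*.035)
print("knob top mid",P(t,(261,192.9),.276),"end",P(t,(265.2,192.9),.276),"side end",P(s,(311.5,132.7),.276),"tri",tri(t,(265.2,192.9),s,(311.5,132.7)))
# disc edges / cradle in top at z .018
for u in((264,207),(257,207)): print("disc right edge/cradle right end",P(t,u,.018),P(t,u,.039))
# tray corners
for f,c in((t,[(329,168),(404,153),(426,256),(348,269)]),): 
    for u in c: print("tray",P(f,u,.03))
# axes cone ends in side cradle
for u in((311,199.5),(311.5,185.5)): print("cradle side",P(s,u,.039))
E
```

```text
vial cap [ 0.5655 -0.2737  0.0175] base [ 0.5955 -0.3339  0.0175] len 0.0672564688548947 ang from y 0.4617945282410462 at31: [ 0.5811 -0.305   0.0175]
vial cap [ 0.5703 -0.269   0.0175] base [ 0.5934 -0.3336  0.0175] len 0.06855594845545976 ang from y 0.3434899450820276 at31: [ 0.5821 -0.302   0.0175]
knob top mid [ 0.5163 -0.0176  0.276 ] end [ 0.5161 -0.027   0.276 ] side end [0.5179 0.0157 0.276 ] tri [ 0.5144 -0.0308  0.3068]
disc right edge/cradle right end [0.5128 0.0113 0.018 ] [0.5104 0.0084 0.039 ]
disc right edge/cradle right end [0.5133 0.0311 0.018 ] [0.511  0.0279 0.039 ]
tray [ 0.6171 -0.1758  0.03  ]
tray [ 0.654  -0.3898  0.03  ]
tray [ 0.3622 -0.4364  0.03  ]
tray [ 0.3327 -0.2197  0.03  ]
cradle side [0.5109 0.0109 0.039 ]
cradle side [0.5145 0.0754 0.039 ]
```

Call:
{"fn": "move_arm", "kwargs": {
  "increments": [0,0,0,0.124,0.55,0,0,0,0.124,0.55,0,0,0,0.124,0.55,0,0,0,0.124,0.55,0,0,0,0.124,0.55,0,0,0,0.124,0.55,0,-20,0,0.124,0.55,0,-20,0,0.124,0.55]
}}

```text
time: 0.77
tool_pos: [0.103, 0.5885, 0.2304]
tool_rot: [0.0, 0.573, 0.819, -0.001]
contact_force: [-1.0, 0.5, -0.0]
gripper_width: 0.549
grasp_force: 0.0
```

Call:
{"fn": "move_arm", "kwargs": {
  "increments": [0,-20,0,0.124,0.55,0,-20,0,0.124,0.55,20,-30,0,0,0.55,20,-30,0,0,0.55,20,-30,0,0,0.55,20,-30,0,0,0.55,30,-25,0,0,0.55,30,-25,0,0,0.55]
}}

```text
time: 1.43
tool_pos: [-0.1217, 0.6983, 0.2307]
tool_rot: [0.0, 0.667, 0.745, -0.0]
contact_force: [0.9, 0.4, 0.1]
gripper_width: 0.55
grasp_force: 0.0
```

```bash
python3 - <<'E'
from plant import manip
from h import *
np.set_printoptions(precision=4,suppress=True)
s=manip.state();print(s["time"],s["joint_pos"],s["tool_pos"]);print(rot(s["tool_rot"]),s["gripper_width"])
def Rj(j): return R.from_euler("ZYZYZ",[j[0],j[1]+j[2],j[3],j[4],j[5]]).as_matrix()
print(Rj(s["joint_pos"]).T@rot(s["tool_rot"]))
print(proj(load("side0"),[[.516,-.0176,.276],[.516,-.027,.276]]))
E
```

```text
1.4333 [ 1.6385  0.2468  1.3992 -0.0001  1.4965  1.5279] [-0.1217  0.6983  0.2307]
[[-0.1104  0.9939  0.0001]
 [ 0.9939  0.1104 -0.0009]
 [-0.001   0.     -1.    ]] 0.5497675304985223Traceback (most recent call last):
  File "<stdin>", line 6, in <module>
  File "<stdin>", line 5, in Rj
  File "scipy/spatial/transform/_rotation.pyx", line 1413, in scipy.spatial.transform._rotation.Rotation.from_euler
ValueError: Expected axis specification to be a non-empty string of upto 3 characters, got ZYZYZ
```

Call:
{"fn": "move_arm", "kwargs": {
  "increments": [41,0,0,0,0.55,41,0,0,0,0.55,41,0,0,0,0.55,41,0,0,0,0.55,41,0,0,0,0.55,41,0,0,0,0.55,41,0,0,0,0.55,41,0,0,0,0.55]
}}

```text
time: 2.1
tool_pos: [-0.1513, 0.9876, 0.2297]
tool_rot: [-0.002, 0.667, 0.745, 0.001]
contact_force: [-0.1, 2.2, 0.1]
gripper_width: 0.553
grasp_force: 0.0
```

```bash
cat >> h.py <<'E'
def Rj(j):
    e=lambda a,x:R.from_euler(a,x)
    return (e("z",j[0])*e("y",j[1]+j[2])*e("z",j[3])*e("y",j[4])*e("z",j[5])).as_matrix()
E
cat > st.py <<'E'
from plant import manip
from h import *
np.set_printoptions(precision=4,suppress=True)
s=manip.state();r=rot(s["tool_rot"])
print(s["time"],s["joint_pos"],s["tool_pos"],"w",s["gripper_width"],"F",s["contact_force"],s["grasp_force"]);print(r)
print("lean deg",np.degrees(np.arccos(-r[2,2])),"az z",np.degrees(np.arctan2(r[1,2],r[0,2])),"grasp pt",s["tool_pos"]-.019*r[:,2])
E
python3 st.py; python3 - <<'E'
from h import *
from plant import manip
s=manip.state();print(Rj(s["joint_pos"]).T@rot(s["tool_rot"]))
print(proj(load("side0"),[[.516,-.0176,.276],[.516,-.027,.276]]))
E
```

```text
2.1 [1.6483 1.1199 0.1565 0.0004 1.8612 1.5385] [-0.1513  0.9876  0.2297] w 0.5533795659679291 F [-0.0688  2.201   0.1112] 0.0
[[-0.1097  0.994  -0.0007]
 [ 0.994   0.1097  0.0039]
 [ 0.004  -0.0003 -1.    ]]
lean deg 0.2289032706123612 az z 100.24760952423296 grasp pt [-0.1512  0.9875  0.2487]
[[-3.26704930e-17 -1.00000000e+00  7.41840895e-17]
 [ 1.00000000e+00 -3.50713076e-17  2.72634464e-16]
 [-2.74668605e-16  7.42968045e-17  1.00000000e+00]]
[[311.19208202 139.96230669]
 [311.30640369 142.06117295]]
```

Call:
{"fn": "move_arm", "kwargs": {
  "increments": [41,0,0,0,0.55,41,0,0,0,0.55]
}}

```text
time: 2.27
tool_pos: [-0.1513, 1.0075, 0.1976]
tool_rot: [-0.01, 0.667, 0.745, 0.007]
contact_force: [-0.4, -0.3, -3.8]
gripper_width: 0.547
grasp_force: 0.0
```

```bash
python3 st.py
```

```text
2.2667 [1.6459 1.2053 0.069  0.0038 1.8439 1.5371] [-0.1513  1.0075  0.1976] w 0.5473198849510447 F [-0.4376 -0.3173 -3.7891] 0.0
[[-0.1096  0.994  -0.0054]
 [ 0.9937  0.1097  0.0231]
 [ 0.0235 -0.0029 -0.9997]]
lean deg 1.3572490764422835 az z 103.25245526650399 grasp pt [-0.1512  1.0071  0.2166]
```

Call:
{"fn": "move_arm", "kwargs": {
  "increments": [41,0,0,0,0.55,41,0,0,0,0.55,41,0,0,0,0.55,41,0,0,0,0.55,41,0,0,0,0.55,41,0,0,0,0.55]
}}

```text
time: 2.77
tool_pos: [-0.15, 1.0583, 0.1946]
tool_rot: [-0.075, 0.664, 0.741, 0.062]
contact_force: [0.3, -0.7, -0.1]
gripper_width: 0.549
grasp_force: 0.0
```

```bash
python3 st.py
```

```text
2.7667 [1.6381 1.2206 0.0572 0.0154 1.6698 1.5312] [-0.15    1.0583  0.1946] w 0.5486349025662574 F [ 0.3136 -0.6659 -0.0805] 0.0
[[-0.1069  0.9939 -0.0282]
 [ 0.9753  0.1104  0.1913]
 [ 0.1932 -0.007  -0.9811]]
lean deg 11.149482751441 az z 98.38658171828767 grasp pt [-0.1494  1.0546  0.2132]
```

Call:
{"fn": "move_arm", "kwargs": {
  "increments": [41,0,0,0,0.55,41,0,0,0,0.55,41,0,0,0,0.55,41,0,0,0,0.55,41,0,0,0,0.55,41,0,0,0,0.55,41,0,0,0,0.55,41,0,0,0,0.55]
}}

```text
time: 3.43
tool_pos: [-0.1483, 1.1092, 0.2277]
tool_rot: [-0.151, 0.654, 0.73, 0.127]
contact_force: [0.3, 1.1, -0.5]
gripper_width: 0.55
grasp_force: 0.0
```

```bash
python3 st.py
```

```text
3.4333 [1.6294 1.2049 0.0559 0.0318 1.4849 1.5232] [-0.1483  1.1092  0.2277] w 0.5503311906934273 F [ 0.271   1.0869 -0.494 ] 0.0
[[-0.0987  0.9936 -0.0542]
 [ 0.917   0.1119  0.383 ]
 [ 0.3866 -0.0119 -0.9222]]
lean deg 22.755100720330187 az z 98.04974285031456 grasp pt [-0.1472  1.1019  0.2452]
```

Call:
{"fn": "move_arm", "kwargs": {
  "increments": [41,0,0,0,0.55,41,0,0,0,0.55,41,0,0,0,0.55,41,0,0,0,0.55,41,0,0,0,0.55,41,0,0,0,0.55,41,0,0,0,0.55,41,0,0,0,0.55]
}}

```text
time: 4.1
tool_pos: [-0.1458, 1.1414, 0.3091]
tool_rot: [-0.221, 0.639, 0.713, 0.188]
contact_force: [0.4, -0.6, -0.0]
gripper_width: 0.553
grasp_force: 0.0
```

Call:
{"fn": "move_arm", "kwargs": {
  "increments": [41,0,0,0,0.55,41,0,0,0,0.55,41,0,0,0,0.55,41,0,0,0,0.55]
}}

```text
time: 4.43
tool_pos: [-0.144, 1.1494, 0.3636]
tool_rot: [-0.254, 0.629, 0.702, 0.216]
contact_force: [0.7, -0.5, -0.6]
gripper_width: 0.551
grasp_force: 0.0
```

```bash
python3 st.py
```

```text
4.4333 [1.618  1.1089 0.0559 0.057  1.299  1.5132] [-0.144   1.1494  0.3636] w 0.5514806719475895 F [ 0.7212 -0.486  -0.584 ] 0.0
[[-0.0788  0.9933 -0.0844]
 [ 0.7737  0.1143  0.6231]
 [ 0.6286 -0.0162 -0.7776]]
lean deg 38.96276590958394 az z 97.71251156426469 grasp pt [-0.1424  1.1376  0.3784]
```

```bash
cat > kin.py <<'E'
from h import *
from scipy.optimize import least_squares
def fk(j,L):
    r0,h,a,b,d,e,off=L
    z=lambda x:R.from_euler("z",x).as_matrix(); y=lambda x:R.from_euler("y",x).as_matrix()
    A=z(j[0]);B=A@y(j[1]);C=B@y(j[2]);W=C@z(j[3])@y(j[4])
    return A@[r0,e,h]+B@[0,0,a]+C@[off,0,b]+W@[0,0,d]
S=[([1.231,.0533587,1.61428,0,1.476,-.119],(.13667,.60924,.23007)),
([1.6385,.2468,1.3992,-.0001,1.4965,1.5279],(-.1217,.6983,.2307)),
([1.6483,1.1199,.1565,.0004,1.8612,1.5385],(-.1513,.9876,.2297)),
([1.6459,1.2053,.069,.0038,1.8439,1.5371],(-.1513,1.0075,.1976)),
([1.6381,1.2206,.0572,.0154,1.6698,1.5312],(-.15,1.0583,.1946)),
([1.6294,1.2049,.0559,.0318,1.4849,1.5232],(-.1483,1.1092,.2277)),
([1.618,1.1089,.0559,.057,1.299,1.5132],(-.144,1.1494,.3636))]
fit=least_squares(lambda L:np.concatenate([fk(j,L)-p for j,p in S]),[0,.3,.45,.4,.25,.07,0]);L=fit.x
M=np.array([[0,-1,0],[1,0,0],[0,0,1.]])
LO=np.array([-3.01,-1.01,.06,-1.02,.09,-3.14]);HI=np.array([3.01,2.22,2.58,4.17,2.62,3.14])
def ik(p,Rt,j0):
    f=lambda j:np.concatenate([(fk(j,L)-p)*5,(R.from_matrix(Rt.T@Rj(j)@M)).as_rotvec()])
    return least_squares(f,np.clip(j0,LO+1e-3,HI-1e-3),bounds=(LO,HI))
E
python3 - <<'E'
from kin import *
from plant import manip
np.set_printoptions(precision=3,suppress=True)
print(L,np.abs(fit.fun).max())
s=manip.state();j=s["joint_pos"];Rt=rot(s["tool_rot"])
for p in [(-.05,.9,.45),(.1,.7,.55),(.25,.4,.6),(.3,.1,.62),(.4,-.1,.6),(.55,-.32,.5),(.58,-.35,.2),(.58,-.32,.1),(.58,-.3,.02),(.5,-.35,.2),(.5,-.2,.1),(.51,.06,.1),(.51,.06,.05),(.51,-.0176,.276)]:
    r=ik(np.array(p),Rt,j);j=r.x;print(p,j,"%.4f"%np.abs(r.fun).max(),"wrist",np.round(fk(j,[*L[:4],0,*L[5:]]),2))
# spin for vial
v=np.array([-np.sin(.40),np.cos(.40),0]);z=Rt[:,2];yp=np.cross(z,v);yp/=np.linalg.norm(yp)
yp*=np.sign(yp@Rt[:,1]);print("spin",np.arctan2(yp@-Rt[:,0],yp@Rt[:,1]),"angle z-v",np.degrees(np.arccos(z@v)))
E
```

```text
[-0.     0.238  0.426  0.61   0.279  0.074  0.096] 3.9263380875426135e-05
(-0.05, 0.9, 0.45) [1.505 0.25  1.139 0.142 1.087 1.373] 0.0000 wrist [-0.03  0.73  0.67]
(0.1, 0.7, 0.55) [ 1.202 -0.171  1.408  0.32   1.301  1.104] 0.0000 wrist [0.12 0.53 0.77]
(0.25, 0.4, 0.6) [ 0.479 -0.569  1.62   0.649  1.774  0.61 ] 0.0000 wrist [0.27 0.23 0.82]
(0.3, 0.1, 0.62) [-0.451 -0.603  1.604  0.842  2.363 -0.007] 0.0000 wrist [ 0.32 -0.07  0.84]
(0.4, -0.1, 0.6) [-0.722 -0.227  1.374  0.676  2.424 -0.408] 0.0000 wrist [ 0.42 -0.27  0.82]
(0.55, -0.32, 0.5) [-0.809  0.337  0.954  0.547  2.353 -0.627] 0.0000 wrist [ 0.57 -0.49  0.72]
(0.58, -0.35, 0.2) [-0.808  0.513  1.219  0.41   1.958 -0.868] 0.0000 wrist [ 0.6  -0.52  0.42]
(0.58, -0.32, 0.1) [-0.781  0.562  1.327  0.405  1.804 -0.908] 0.0000 wrist [ 0.6  -0.49  0.32]
(0.58, -0.3, 0.02) [-0.763  0.632  1.376  0.406  1.687 -0.94 ] 0.0000 wrist [ 0.6  -0.47  0.24]
(0.5, -0.35, 0.2) [-0.886  0.382  1.391  0.361  1.949 -0.962] 0.0000 wrist [ 0.52 -0.52  0.42]
(0.5, -0.2, 0.1) [-0.736  0.28   1.7    0.421  1.703 -0.906] 0.0000 wrist [ 0.52 -0.37  0.32]
(0.51, 0.06, 0.1) [-0.347  0.069  1.941  0.593  1.504 -0.611] 0.0000 wrist [ 0.53 -0.11  0.32]
(0.51, 0.06, 0.05) [-0.347  0.15   1.953  0.598  1.426 -0.664] 0.0000 wrist [ 0.53 -0.11  0.27]
(0.51, -0.0176, 0.276) [-0.476 -0.074  1.768  0.563  1.836 -0.543] 0.0000 wrist [ 0.53 -0.19  0.49]
spin -0.3620226253235267 angle z-v 52.64149327958976
```

```bash
cat > plan.py <<'E'
from kin import *
from plant import manip
np.set_printoptions(precision=3,suppress=True)
def go(*W,step=33,spin=0):
    s=manip.state();Rt=rot(s["tool_rot"])
    if spin: Rt=Rt@R.from_euler("z",spin).as_matrix()
    p=s["tool_pos"];j=s["joint_pos"]
    for w in W:
        w=np.array(w,float);d=(w-p)*1e3;n=max(1,int(np.ceil(np.linalg.norm(d)/step)));t=Rt.T@d
        r=ik(w,Rt,j);j=r.x
        print(w,"tool d",np.round(t,1),"rows",n,"each",np.round(t/n,1),"j",j,"e%.3f"%np.abs(r.fun).max());p=w
E
python3 - <<'E'
from plan import *
go((-.05,.9,.47),(.1,.7,.56),(.25,.4,.6),(.33,.1,.62),(.45,-.15,.58),(.57,-.34,.4),(.58,-.37,.17))
Rt=rot(manip.state()["tool_rot"])
for sp in(0,-.2,-.362):
    Q=Rt@R.from_euler("z",sp).as_matrix()
    print(sp,"tip corner z below TCP",abs(Q[2,0])*.011,abs(Q[2,1])*np.array([.0145,.025,.04]), "x,y,z cols",Q[2])
j=ik(np.array([.51,.06,.05]),Rt,[-.35,.15,1.95,.6,1.43,-.66]).x
z=lambda x:R.from_euler("z",x).as_matrix(); y=lambda x:R.from_euler("y",x).as_matrix()
A=z(j[0]);B=A@y(j[1]);C=B@y(j[2]);E=A@[0,L[5],L[1]]+B@[0,0,L[2]];print("elbow",E,"off",E+C@[L[6],0,0],"wrist",E+C@[L[6],0,L[3]])
t=load("top0")
for u in((246,235),(230,245)):print("eyepiece",plane(t,u,.3),plane(t,u,.36))
E
```

```text
[-0.05  0.9   0.47] tool d [-133.5   63.1 -246. ] rows 9 each [-14.8   7.  -27.3] j [1.505 0.252 1.104 0.14  1.119 1.378] e0.000
[0.1  0.7  0.56] tool d [-110.   124.7 -207.3] rows 9 each [-12.2  13.9 -23. ] j [ 1.202 -0.167  1.388  0.319  1.317  1.109] e0.000
[0.25 0.4  0.6 ] tool d [-218.8  114.1 -230.7] rows 11 each [-19.9  10.4 -21. ] j [ 0.479 -0.569  1.62   0.649  1.774  0.61 ] e0.000
[0.33 0.1  0.62] tool d [-225.8   44.8 -209.2] rows 10 each [-22.6   4.5 -20.9] j [-0.414 -0.537  1.565  0.824  2.321 -0.005] e0.000
[ 0.45 -0.15  0.58] tool d [-228.    91.3 -134.8] rows 9 each [-25.3  10.1 -15. ] j [-0.73  -0.079  1.275  0.64   2.389 -0.462] e0.000
[ 0.57 -0.34  0.4 ] tool d [-269.6  100.4   11.4] rows 9 each [-30.   11.2   1.3] j [-0.808  0.396  1.042  0.484  2.224 -0.723] e0.000
[ 0.58 -0.37  0.17] tool d [-168.6   10.2  159.3] rows 8 each [-21.1   1.3  19.9] j [-0.825  0.566  1.197  0.397  1.936 -0.898] e0.000
0 tip corner z below TCP 0.0069146763425445195 [0.    0.    0.001] x,y,z cols [ 0.629 -0.016 -0.778]
-0.2 tip corner z below TCP 0.006812209663193862 [0.002 0.003 0.004] x,y,z cols [ 0.619  0.109 -0.778]
-0.362 tip corner z below TCP 0.0065295827868089235 [0.003 0.005 0.008] x,y,z cols [ 0.594  0.207 -0.778]
elbow [0.085 0.048 0.659] off [0.04  0.065 0.577] wrist [ 0.534 -0.114  0.267]
eyepiece [0.422 0.013 0.3  ] [0.419 0.002 0.36 ]
eyepiece [0.401 0.048 0.3  ] [0.4   0.035 0.36 ]
```

Call:
{"fn": "move_arm", "kwargs": {
  "increments": [-17,8,-31,0,0.55,-17,8,-31,0,0.55,-17,8,-31,0,0.55,-17,8,-31,0,0.55,-17,8,-31,0,0.55,-17,8,-31,0,0.55,-17,8,-31,0,0.55,-17,8,-31,0,0.55]
}}

```text
time: 5.1
tool_pos: [-0.0543, 0.9135, 0.466]
tool_rot: [-0.254, 0.629, 0.702, 0.216]
contact_force: [1.0, 0.7, 0.9]
gripper_width: 0.55
grasp_force: 0.0
```

Call:
{"fn": "move_arm", "kwargs": {
  "increments": [-14,16,-26,0,0.55,-14,16,-26,0,0.55,-14,16,-26,0,0.55,-14,16,-26,0,0.55,-14,16,-26,0,0.55,-14,16,-26,0,0.55,-14,16,-26,0,0.55,-14,16,-26,0,0.55]
}}

```text
time: 5.77
tool_pos: [0.0993, 0.7124, 0.5556]
tool_rot: [-0.254, 0.629, 0.702, 0.217]
contact_force: [1.1, 0.3, -0.4]
gripper_width: 0.548
grasp_force: 0.0
```

```bash
python3 st.py; python3 -c "
from plan import *
go((.25,.4,.6),(.33,.1,.62),(.45,-.15,.58),(.57,-.34,.4),(.58,-.37,.17))"
```

```text
5.7667 [ 1.2118 -0.141   1.3724  0.3133  1.3041  1.114 ] [0.0993 0.7124 0.5556] w 0.5479223378894323 F [ 1.0586  0.3285 -0.3922] 0.0
[[-0.08    0.9933 -0.0837]
 [ 0.7736  0.1148  0.6232]
 [ 0.6286 -0.0149 -0.7776]]
lean deg 38.959593108973415 az z 97.64521841740043 grasp pt [0.1009 0.7006 0.5704]
[0.25 0.4  0.6 ] tool d [-225.9  113.1 -241.8] rows 11 each [-20.5  10.3 -22. ] j [ 0.48  -0.569  1.62   0.648  1.774  0.609] e0.000
[0.33 0.1  0.62] tool d [-225.9   44.7 -209.2] rows 10 each [-22.6   4.5 -20.9] j [-0.414 -0.537  1.565  0.824  2.321 -0.006] e0.000
[ 0.45 -0.15  0.58] tool d [-228.1   91.1 -134.7] rows 9 each [-25.3  10.1 -15. ] j [-0.73  -0.079  1.275  0.64   2.388 -0.463] e0.000
[ 0.57 -0.34  0.4 ] tool d [-269.7  100.1   11.5] rows 9 each [-30.   11.1   1.3] j [-0.809  0.396  1.042  0.484  2.223 -0.724] e0.000
[ 0.58 -0.37  0.17] tool d [-168.6    9.9  159.3] rows 8 each [-21.1   1.2  19.9] j [-0.825  0.566  1.197  0.397  1.935 -0.899] e0.000
```

Orientation holds, so I'll go on around to the tray.

Call:
{"fn": "move_arm", "kwargs": {
  "increments": [-22,11,-24,0,0.55,-22,11,-24,0,0.55,-22,11,-24,0,0.55,-22,11,-24,0,0.55,-22,11,-24,0,0.55,-22,11,-24,0,0.55,-22,11,-24,0,0.55,-22,11,-24,0,0.55]
}}

```text
time: 6.43
tool_pos: [0.2161, 0.4667, 0.593]
tool_rot: [-0.253, 0.629, 0.703, 0.217]
contact_force: [1.1, 0.9, -0.1]
gripper_width: 0.546
grasp_force: 0.0
```

Call:
{"fn": "move_arm", "kwargs": {
  "increments": [-22,11,-24,0,0.55,-22,11,-24,0,0.55,-23,4.5,-21,0,0.55,-23,4.5,-21,0,0.55,-23,4.5,-21,0,0.55,-23,4.5,-21,0,0.55,-23,4.5,-21,0,0.55,-23,4.5,-21,0,0.55]
}}

```text
time: 7.1
tool_pos: [0.2935, 0.2236, 0.6133]
tool_rot: [-0.252, 0.629, 0.703, 0.217]
contact_force: [1.1, -0.2, -0.6]
gripper_width: 0.552
grasp_force: 0.0
```

Call:
{"fn": "move_arm", "kwargs": {
  "increments": [-23,4.5,-21,0,0.55,-23,4.5,-21,0,0.55,-23,4.5,-21,0,0.55,-23,4.5,-21,0,0.55,-25,10,-15,0,0.55,-25,10,-15,0,0.55,-25,10,-15,0,0.55,-25,10,-15,0,0.55]
}}

```text
time: 7.77
tool_pos: [0.3793, -0.008, 0.6037]
tool_rot: [-0.251, 0.63, 0.702, 0.216]
contact_force: [0.6, 0.6, -0.1]
gripper_width: 0.552
grasp_force: 0.0
```

```bash
python3 st.py; python3 -c "
from plan import *
go((.45,-.15,.58),(.57,-.34,.4),(.58,-.37,.17))"
```

```text
7.7667 [-0.5929 -0.3694  1.4783  0.7397  2.372  -0.2453] [ 0.3793 -0.008   0.6037] w 0.5522594033858823 F [ 0.6099  0.6123 -0.1462] 0.0
[[-0.08    0.9935 -0.0811]
 [ 0.7762  0.1132  0.6202]
 [ 0.6254 -0.0134 -0.7802]]
lean deg 38.7189282844943 az z 97.45264838255123 grasp pt [ 0.3808 -0.0198  0.6185]
[ 0.45 -0.15  0.58] tool d [-130.7   54.5  -75.3] rows 5 each [-26.1  10.9 -15.1] j [-0.73  -0.081  1.276  0.637  2.386 -0.464] e0.000
[ 0.57 -0.34  0.4 ] tool d [-269.6  100.1   12.9] rows 9 each [-30.   11.1   1.4] j [-0.809  0.393  1.044  0.482  2.219 -0.724] e0.000
[ 0.58 -0.37  0.17] tool d [-167.9    9.6  160. ] rows 8 each [-21.    1.2  20. ] j [-0.825  0.563  1.2    0.396  1.931 -0.899] e0.000
```

Call:
{"fn": "move_arm", "kwargs": {
  "increments": [-26,11,-15,0,0.55,-26,11,-15,0,0.55,-26,11,-15,0,0.55,-26,11,-15,0,0.55,-26,11,-15,0,0.55,-30,11,1.5,0,0.55,-30,11,1.5,0,0.55,-30,11,1.5,0,0.55]
}}

```text
time: 8.43
tool_pos: [0.4905, -0.2121, 0.5188]
tool_rot: [-0.251, 0.63, 0.703, 0.216]
contact_force: [-0.3, 0.7, 0.4]
gripper_width: 0.55
grasp_force: 0.0
```

Call:
{"fn": "move_arm", "kwargs": {
  "increments": [-30,11,1.5,0,0.55,-30,11,1.5,0,0.55,-30,11,1.5,0,0.55,-30,11,1.5,0,0.55,-30,11,1.5,0,0.55,-30,11,1.5,0,0.55,-21,1,20,0,0.55,-21,1,20,0,0.55]
}}

```text
time: 9.1
tool_pos: [0.5716, -0.3462, 0.3396]
tool_rot: [-0.251, 0.63, 0.703, 0.215]
contact_force: [0.6, 0.1, -0.3]
gripper_width: 0.547
grasp_force: 0.0
```

Call:
{"fn": "move_arm", "kwargs": {
  "increments": [-21,1,20,0,0.55,-21,1,20,0,0.55,-21,1,20,0,0.55,-21,1,20,0,0.55,0,0,0,-0.12,0.55,0,0,0,-0.12,0.55,0,0,0,-0.12,0.55,0,0,0,0,0.55]
}}

```text
time: 9.77
tool_pos: [0.575, -0.36, 0.2258]
tool_rot: [-0.209, 0.493, 0.804, 0.257]
contact_force: [0.5, -0.2, -0.2]
gripper_width: 0.551
grasp_force: 0.0
```

```bash
python3 st.py; python3 - <<'E'
from plan import *
m=np.array([.5815,-.3035,.0175]);Rt=rot(manip.state()["tool_rot"]);z=Rt[:,2]
g=m+[0,0,.010]+.019*z
print("target TCP",g);go(g-.09*z,g)
t=grab("top","t2");s=grab("side","s2")
A=crop(t["image"],320,140,450,260,4,None);B=crop(s["image"],270,230,370,340,3,None)
p=manip.state()["tool_pos"];print("tcp px",proj(t,p),proj(s,p),"mid px",proj(t,m),proj(s,m))
o=np.zeros((480,820,3),np.uint8);o[:,:520]=A;o[:330,520:]=B
cv2.imwrite("pics/a2.png",o[:,:800])
E
```

```text
9.7667 [-0.8208  0.4993  1.1924  0.4087  1.9962 -1.2266] [ 0.575  -0.36    0.2258] w 0.5506480876353511 F [ 0.4506 -0.228  -0.2055] 0.0
[[-0.4262  0.9008 -0.0831]
 [ 0.6854  0.3815  0.6202]
 [ 0.5904  0.2074 -0.78  ]]
lean deg 38.74001038573385 az z 97.63072220689973 grasp pt [ 0.5766 -0.3718  0.2406]
target TCP [ 0.58  -0.292  0.013]
[ 0.587 -0.348  0.083] tool d [-81.1 -13.7 118.2] rows 5 each [-16.2  -2.7  23.6] j [-0.799  0.627  1.263  0.394  1.805 -1.288] e0.000
[ 0.58  -0.292  0.013] tool d [ 0. -0. 90.] rows 3 each [ 0. -0. 30.] j [-0.754  0.629  1.393  0.408  1.668 -1.301] e0.000
tcp px [[407.956 167.123]] [[344.962 252.774]] mid px [[374.15  179.841]] [[342.978 289.103]]
```

View pics/a2.png

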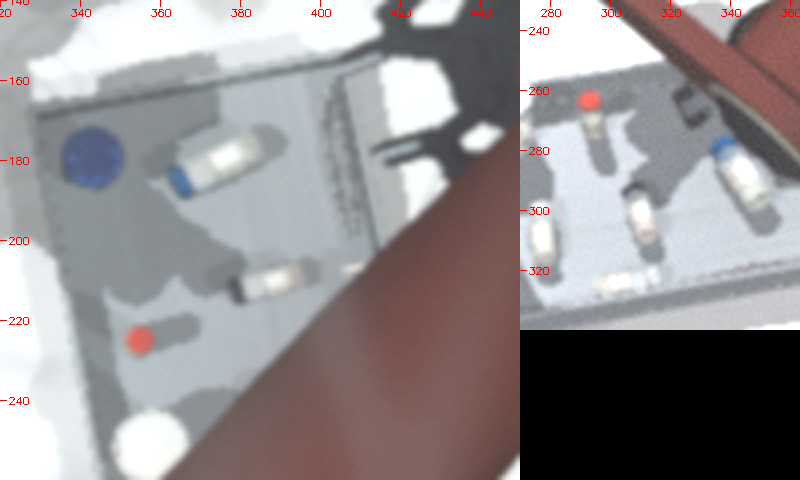

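The top view shows the open fingers at about (413,178) and (414,150), and the vial still untouched with its middle near (375,180), which matches my estimate. I'll approach and check closer in.

Call:
{"fn": "move_arm", "kwargs": {
  "increments": [-16,-3,24,0,0.55,-16,-3,24,0,0.55,-16,-3,24,0,0.55,-16,-3,24,0,0.55,-17,-2,22,0,0.55,0,0,20,0,0.55,0,0,20,0,0.55,0,0,0,0,0.55]
}}

```text
time: 10.53
tool_pos: [0.5814, -0.3191, 0.0475]
tool_rot: [-0.214, 0.494, 0.802, 0.258]
contact_force: [-0.1, 0.7, -1.3]
gripper_width: 0.549
grasp_force: 0.0
```

```bash
python3 st.py; python3 - <<'E'
from plan import *
m=np.array([.5815,-.3035,.0175]);Rt=rot(manip.state()["tool_rot"]);z=Rt[:,2]
g=m+[0,0,.010]+.019*z
go(g)
t=grab("top","t3");s=grab("side","s3")
A=crop(t["image"],350,140,420,200,8,None,10);B=crop(s["image"],315,255,365,315,4.8,None,10)
p=manip.state()["tool_pos"];q=p-.004*z
for n,c in(("TCP",p),("tip+y",q+.0235*Rt[:,1]),("tip-y",q-.0235*Rt[:,1])): print(n,proj(t,c),proj(s,c))
o=np.zeros((480,800,3),np.uint8);o[:,:560]=A;o[:288,560:]=B
cv2.imwrite("pics/a3.png",o)
E
```

```text
10.5333 [-0.7785  0.6265  1.3321  0.3985  1.7436 -1.2902] [ 0.5814 -0.3191  0.0475] w 0.5489491659574817 F [-0.1312  0.7123 -1.2691] 0.0
[[-0.4198  0.9032 -0.0893]
 [ 0.6825  0.379   0.625 ]
 [ 0.5984  0.2014 -0.7755]]
lean deg 39.15115216857317 az z 98.13043525913463 grasp pt [ 0.5831 -0.331   0.0622]
[ 0.58  -0.292  0.013] tool d [-1.3  2.  44.2] rows 2 each [-0.7  1.  22.1] j [-0.754  0.634  1.387  0.408  1.677 -1.295] e0.000
TCP [[382.258 176.989]] [[344.713 287.203]]
tip+y [[379.969 168.845]] [[353.413 282.763]]
tip-y [[386.624 184.405]] [[336.51  291.845]]
```

View pics/a3.png

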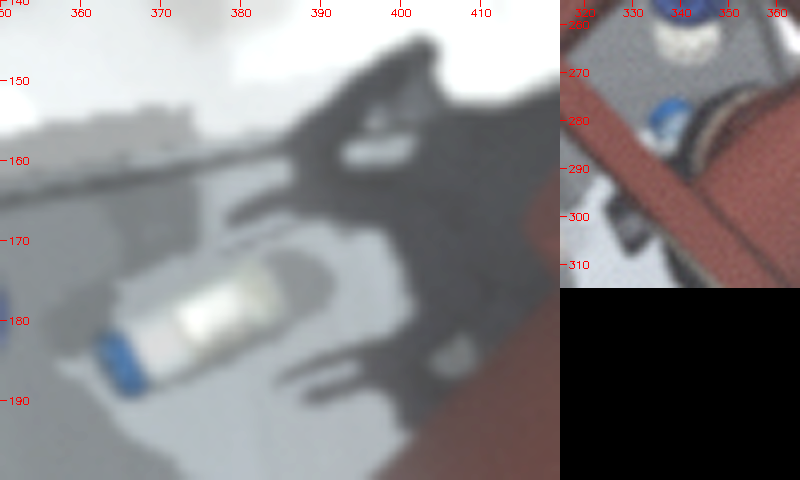

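Finger tips are at (378.5,167.5) and (385,187.5), straddling the vial axis as predicted, so I'll go in.

Call:
{"fn": "move_arm", "kwargs": {
  "increments": [0,1,0,0.1,0.55,-1,1,12,0,0.55,0,0,12,0,0.55,0,0,10,0,0.55,0,0,6,0,0.55,0,0,4,0,0.55,0,0,0,0,0.55]
}}

```text
time: 11.22
tool_pos: [0.581, -0.2938, 0.0155]
tool_rot: [-0.224, 0.533, 0.778, 0.247]
contact_force: [0.1, -0.7, 0.5]
gripper_width: 0.548
grasp_force: 0.0
```

```bash
python3 st.py
```

```text
11.2167 [-0.7554  0.6323  1.3838  0.4076  1.6778 -1.1973] [ 0.581  -0.2938  0.0155] w 0.5480692829249919 F [ 0.1403 -0.6555  0.5204] 0.0
[[-0.3316  0.9395 -0.0862]
 [ 0.7183  0.3106  0.6226]
 [ 0.6117  0.1446 -0.7778]]
lean deg 38.94108094516853 az z 97.88072378506982 grasp pt [ 0.5826 -0.3056  0.0303]
```

Call:
{"fn": "move_arm", "kwargs": {
  "increments": [-1,0,3,0,0.55,-1,0,2,0,0.55,0,0,0,0,0.45,0,0,0,0,0.38,0,0,0,0,0.33,0,0,0,0,0.28,0,0,0,0,0.2,0,0,0,0,0.2]
}}

```text
time: 11.88
tool_pos: [0.5822, -0.2939, 0.0122]
tool_rot: [-0.223, 0.533, 0.778, 0.246]
contact_force: [-0.5, -0.5, 1.3]
gripper_width: 0.297
grasp_force: 59.1
```

```bash
python3 st.py
```

```text
11.8833 [-0.7545  0.6363  1.3834  0.4083  1.6706 -1.1983] [ 0.5822 -0.2939  0.0122] w 0.29714784616463713 F [-0.5366 -0.537   1.288 ] 59.052015124907484
[[-0.3322  0.9395 -0.0836]
 [ 0.7202  0.3099  0.6208]
 [ 0.6091  0.146  -0.7795]]
lean deg 38.78195451140654 az z 97.66801622755881 grasp pt [ 0.5838 -0.3057  0.027 ]
```

Call:
{"fn": "move_arm", "kwargs": {
  "increments": [3,0.7,-4,0,0.2,3,0.7,-4,0,0.2,6,1.5,-8,0,0.2,6,1.5,-8,0,0.2,9,2.2,-12,0,0.2,9,2.2,-12,0,0.2,9,2.2,-12,0,0.2,6,1.5,-8,0,0.2]
}}

```text
time: 12.55
tool_pos: [0.5834, -0.2959, 0.1011]
tool_rot: [-0.221, 0.533, 0.779, 0.246]
contact_force: [0.4, -0.8, -0.2]
gripper_width: 0.303
grasp_force: 58.8
```

Call:
{"fn": "move_arm", "kwargs": {
  "increments": [9,2.2,-12,0.13,0.2,12,1.5,-16,0.13,0.2,12,0,-16,0,0.2,12,0,-16,0,0.2,12,0,-16,0,0.2,0,0,0,0,0.2]
}}

```text
time: 13.05
tool_pos: [0.5854, -0.2994, 0.1989]
tool_rot: [-0.248, 0.626, 0.707, 0.217]
contact_force: [0.9, 0.0, 0.9]
gripper_width: 0.294
grasp_force: 58.9
```

```bash
python3 st.py; python3 - <<'E'
from plan import *
t=grab("top","t4");s=grab("side","s4")
st=manip.state();p=st["tool_pos"];z=rot(st["tool_rot"])[:,2];g=p-.019*z
print(proj(t,p),proj(s,p),proj(t,g),proj(s,g))
u,v=proj(t,p)[0].astype(int);A=crop(t["image"],u-35,v-25,u+45,v+45,6,None,10)
u,v=proj(s,p)[0].astype(int);B=crop(s["image"],u-30,v-35,u+23,v+35,6,None,10)
o=np.zeros((420,800,3),np.uint8);o[:A.shape[0],:480]=A;o[:B.shape[0],480:480+B.shape[1]]=B
cv2.imwrite("pics/a4.png",o)
E
```

```text
13.05 [-0.757   0.4443  1.3096  0.4309  1.9074 -0.8439] [ 0.5854 -0.2994  0.1989] w 0.2944965883163115 F [0.8824 0.0429 0.9418] 58.85172497655731
[[-0.0938  0.9925 -0.0789]
 [ 0.7775  0.1225  0.6169]
 [ 0.6219 -0.0035 -0.7831]]
lean deg 38.45511411521667 az z 97.28898048947093 grasp pt [ 0.5869 -0.3111  0.2138]
[[380.129 166.812]] [[346.073 240.844]] [[385.75 164.82]] [[347.485 240.317]]
```

View pics/a4.png

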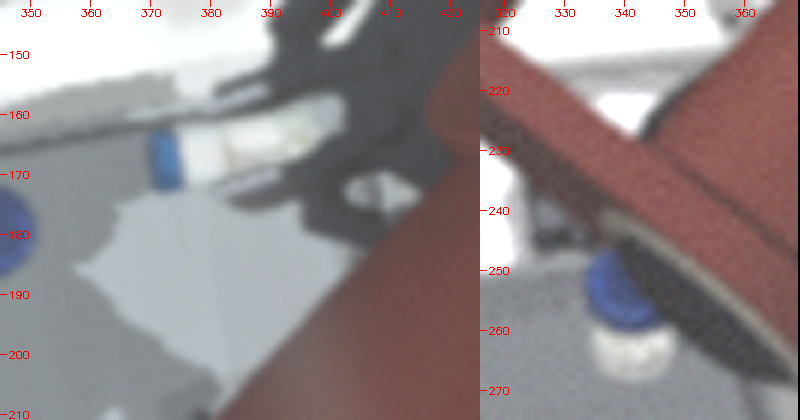

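The vial is held firmly and level in the jaws, with the cap end at about (369.5,168) and the base end at about (402,160) in the top view.

```bash
python3 - <<'E'
from plan import *
t=load("t4")
a=plane(t,(369.5,168),.204);b=plane(t,(400,160.5),.204);d=a-b
print(a,b,np.linalg.norm(d),np.degrees(np.arctan2(d[1],d[0])),"mid from cap",a-d/np.linalg.norm(d)*.035)
# vial pred from tray est: mid at grasp time
st=manip.state();Rt=rot(st["tool_rot"]);Rg=np.array([[-.3322,.9395,-.0836],[.7202,.3099,.6208],[.6091,.146,-.7795]]);pg=np.array([.5822,-.2939,.0122])
for m,ang in(((.5815,-.3035,.0175),.40),):
    o=Rg.T@(np.array(m)-pg);ax=Rg.T@[-np.sin(ang),np.cos(ang),0];o[1]=0;ax[1]=0;ax/=np.linalg.norm(ax)
    print("off tool",o,"mid now",st["tool_pos"]+Rt@o,"axis now",Rt@ax,np.degrees(np.arctan2((Rt@ax)[1],(Rt@ax)[0])))
# scope geometry: disc centre in top via right edge & side; 
s=load("side0");T=load("top0")
print(proj(T,[[.512,.058,.018],[.512,.058,.039]]),proj(s,[[.512,.058,.018],[.512,.058,.039]]))
E
```

```text
[ 0.58  -0.271  0.204] [ 0.596 -0.346  0.204] 0.07648650356003578 102.30531304017448 mid from cap [ 0.587 -0.305  0.204]
off tool [-0.003  0.    -0.01 ] mid now [ 0.585 -0.307  0.2  ] axis now [-0.122  0.992  0.024] 97.01037370192476
[[247.521 207.744]
 [246.198 206.959]] [[311.022 194.222]
 [310.867 189.2  ]]
```

```bash
cat > vial.py <<'E'
from plan import *
Rg=np.array([[-.3322,.9395,-.0836],[.7202,.3099,.6208],[.6091,.146,-.7795]]);pg=np.array([.5822,-.2939,.0122])
OFF=Rg.T@(np.array([.582,-.303,.0175])-pg);OFF[1]=0
AX=Rg.T@[-np.sin(.4),np.cos(.4),0];AX[1]=0;AX/=np.linalg.norm(AX)
def mids(*m,**k):
    o=rot(manip.state()["tool_rot"])@OFF; go(*[np.array(x)-o for x in m],**k)
def sc(x,y=0,z=.048,o=(.512,.056),a=.108):  # scope frame -> world
    return np.array([o[0]-np.sin(a)*x-np.cos(a)*y,o[1]+np.cos(a)*x-np.sin(a)*y,z])
E
python3 -c "
from vial import *
print(OFF)
mids((.54,-.24,.2),sc(-.13,0,.12),sc(-.11,0,.062),sc(-.03,0,.062),step=28)"
```

```text
[-0.003  0.    -0.01 ]
[ 0.539 -0.231  0.194] tool d [ 56.3 -36.6  44.9] rows 3 each [ 18.8 -12.2  15. ] j [-0.731  0.28   1.526  0.437  1.855 -0.84 ] e0.000
[ 0.525 -0.065  0.114] tool d [ 80.6   7.2 166.9] rows 7 each [11.5  1.  23.8] j [-0.534  0.162  1.81   0.514  1.622 -0.747] e0.000
[ 0.523 -0.045  0.056] tool d [-20.6   0.8  57.8] rows 3 each [-6.9  0.3 19.3] j [-0.506  0.226  1.85   0.526  1.519 -0.778] e0.000
[0.514 0.035 0.056] tool d [62.4  1.2 50. ] rows 3 each [20.8  0.4 16.7] j [-0.386  0.157  1.93   0.578  1.455 -0.694] e0.000
```

Call:
{"fn": "move_arm", "kwargs": {
  "increments": [14,-9,11,0,0.2,14,-9,11,0,0.2,14,-9,11,0,0.2,14,-9,11,0,0.2,11.5,1,24,0,0.2,11.5,1,24,0,0.2,11.5,1,24,0,0.2,11.5,1,24,0,0.2]
}}

```text
time: 13.82
tool_pos: [0.5297, -0.1342, 0.1456]
tool_rot: [-0.253, 0.626, 0.705, 0.216]
contact_force: [0.5, 0.2, -0.1]
gripper_width: 0.299
grasp_force: 58.9
```

Call:
{"fn": "move_arm", "kwargs": {
  "increments": [11.5,1,24,0,0.2,11.5,1,24,0,0.2,11.5,1,23,0,0.2,-5,0,14,0,0.2,-5,0,14,0,0.2,-5,0,14,0,0.2,-5,0,14,0,0.2,0,0,0,0,0.2]
}}

```text
time: 14.48
tool_pos: [0.5196, -0.0444, 0.0543]
tool_rot: [-0.255, 0.626, 0.704, 0.216]
contact_force: [-0.5, 0.6, -1.3]
gripper_width: 0.302
grasp_force: 59.0
```

```bash
python3 st.py; python3 - <<'E'
from vial import *
mids(sc(-.03,0,.062),sc(0,0,.062))
t=grab("top","t5");s=grab("side","s5")
st=manip.state();Rt=rot(st["tool_rot"]);m=st["tool_pos"]+Rt@OFF;ax=Rt@AX
print("mid",m,"ax az",np.degrees(np.arctan2(ax[1],ax[0])),ax[2])
for k in(-.031,0,.035): print(k,proj(t,m+k*ax),proj(s,m+k*ax))
A=crop(t["image"],235,170,325,250,6,None,10)
B=crop(s["image"],290,170,335,240,5.7,None,10)
o=np.zeros((480,800,3),np.uint8);o[:,:540]=A;o[:B.shape[0],540:540+B.shape[1]]=B
cv2.imwrite("pics/a5.png",o)
E
```

```text
14.4833 [-0.5086  0.2292  1.8527  0.5255  1.5232 -0.7778] [ 0.5196 -0.0444  0.0543] w 0.30158819186615476 F [-0.4785  0.6152 -1.2873] 58.96348233829485
[[-0.0853  0.9924 -0.0889]
 [ 0.7724  0.1223  0.6233]
 [ 0.6294 -0.0155 -0.7769]]
lean deg 39.0212591117159 az z 98.12054225407539 grasp pt [ 0.5213 -0.0562  0.0691]
[0.514 0.035 0.056] tool d [63.   4.2 48.2] rows 3 each [21.   1.4 16.1] j [-0.387  0.163  1.926  0.579  1.462 -0.691] e0.000
[0.511 0.065 0.056] tool d [23.3  0.4 18.9] rows 1 each [23.3  0.4 18.9] j [-0.338  0.142  1.95   0.599  1.436 -0.657] e0.000
mid [ 0.523 -0.054  0.063] ax az 96.97847103458037 0.027364379567086695
-0.031 [[296.917 199.286]] [[317.374 216.351]]
0 [[285.672 200.94 ]] [[315.614 208.633]]
0.035 [[272.949 202.812]] [[313.7   200.241]]
```

View pics/a5.png

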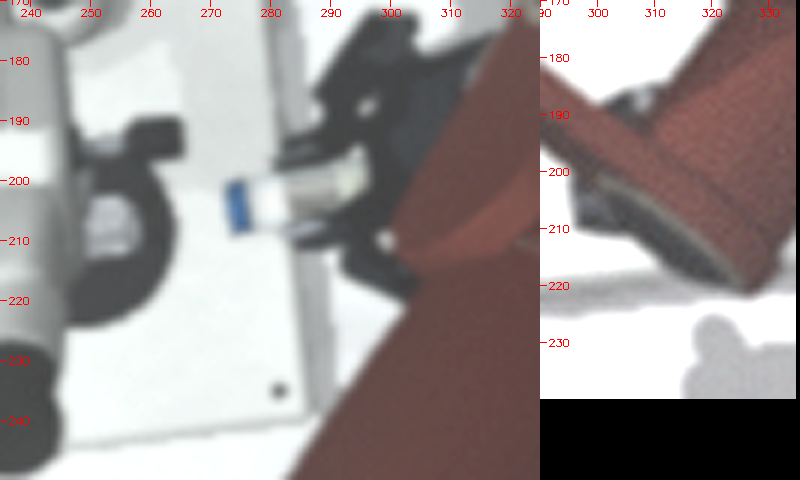

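The vial is held at the right of the stage with its cap end at (272.7,204.8). The visible cradle part is centred at about (254,207.5), with its right end at u≈258.5. I'll work out the relative shift within this one camera.

```bash
python3 - <<'E'
from vial import *
t=load("t5")
c=plane(t,(258.5,207.2),.039);v=plane(t,(272.7,204.8),.064);v2=plane(t,(285,202.3),.063)
print("cradle right end",c,"cap end",v,"mid obs",v2)
st=manip.state();Rt=rot(st["tool_rot"]);m=st["tool_pos"]+Rt@OFF;ax=Rt@AX;print("cap pred",m+.035*ax)
for a in(.095,.115):
    X=np.array([-np.sin(a),np.cos(a)]);Y=np.array([-np.cos(a),-np.sin(a)])
    ctr=c[:2]+.025*X;b=ctr-(v[:2]-.035*X);b2=ctr-v2[:2];print(a,"ctr",ctr,"from cap: along",b@X,"side",b@Y,"mid side",b2@Y)
E
```

```text
cradle right end [0.51  0.024 0.039] cap end [ 0.513 -0.019  0.064] mid obs [ 0.519 -0.052  0.063]
cap pred [ 0.518 -0.02   0.064]
0.095 ctr [0.508 0.049] from cap: along 0.10259791860118342 side -0.0013462700004907013 mid side 0.001447480309168761
0.115 ctr [0.507 0.049] from cap: along 0.10256247569642646 side -0.0021979023314005093 mid side -8.456296459355417e-05
```

Call:
{"fn": "move_arm", "kwargs": {
  "increments": [14,0.3,11.2,0,0.2,14,0.3,11.2,0,0.2,14,0.3,11.2,0,0.2,14,0.3,11.2,0,0.2,14,0.3,11.2,0,0.2,13,0.3,11.2,0,0.2,0,0,0,0,0.2]
}}

```text
time: 15.17
tool_pos: [0.5108, 0.0622, 0.0587]
tool_rot: [-0.252, 0.625, 0.706, 0.217]
contact_force: [0.1, -0.9, -0.3]
gripper_width: 0.305
grasp_force: 59.0
```

```bash
python3 st.py; python3 - <<'E'
from vial import *
st=manip.state();Rt=rot(st["tool_rot"]);m=st["tool_pos"]+Rt@OFF;print("mid",m,"down 1mm:",Rt.T@[0,0,-1])
E
```

```text
15.1667 [-0.342   0.1353  1.9514  0.5969  1.4367 -0.6631] [0.5108 0.0622 0.0587] w 0.3054581292143047 F [ 0.1011 -0.9018 -0.264 ] 58.96003669942729
[[-0.0915  0.9922 -0.0845]
 [ 0.7736  0.1243  0.6214]
 [ 0.6271 -0.0085 -0.7789]]
lean deg 38.839131821960066 az z 97.74684382528618 grasp pt [0.5124 0.0504 0.0735]
mid [0.512 0.054 0.064] down 1mm: [-0.627  0.009  0.779]
```

Call:
{"fn": "move_arm", "kwargs": {
  "increments": [-1.9,0,2.3,0,0.2,-1.9,0,2.3,0,0.2,-1.9,0,2.3,0,0.2,-1.9,0,2.3,0,0.2,0,0,0,0,0.2]
}}

```text
time: 15.58
tool_pos: [0.5104, 0.06, 0.045]
tool_rot: [-0.252, 0.626, 0.705, 0.216]
contact_force: [-0.6, -0.8, -0.8]
gripper_width: 0.3
grasp_force: 59.0
```

Call:
{"fn": "move_arm", "kwargs": {
  "increments": [-0.9,0,1.2,0,0.2,0,0,0,0,0.2]
}}

```text
time: 15.75
tool_pos: [0.5105, 0.0604, 0.044]
tool_rot: [-0.252, 0.626, 0.705, 0.217]
contact_force: [0.1, 0.3, -0.3]
gripper_width: 0.294
grasp_force: 59.0
```

Call:
{"fn": "move_arm", "kwargs": {
  "increments": [-0.6,0,0.8,0,0.2,0,0,0,0,0.2]
}}

```text
time: 15.92
tool_pos: [0.5106, 0.0605, 0.0437]
tool_rot: [-0.252, 0.626, 0.706, 0.217]
contact_force: [-2.0, -1.3, 3.1]
gripper_width: 0.299
grasp_force: 59.3
```

Call:
{"fn": "move_arm", "kwargs": {
  "increments": [-0.6,0,0.8,0,0.2,0,0,0,0,0.2]
}}

```text
time: 16.08
tool_pos: [0.5107, 0.0606, 0.0435]
tool_rot: [-0.252, 0.626, 0.706, 0.217]
contact_force: [-4.2, -3.3, 7.3]
gripper_width: 0.297
grasp_force: 59.7
```

Call:
{"fn": "move_arm", "kwargs": {
  "increments": [0,-1,0,0,0.2,0,0,0,0,0.2]
}}

```text
time: 16.25
tool_pos: [0.5102, 0.0605, 0.0433]
tool_rot: [-0.252, 0.626, 0.706, 0.217]
contact_force: [-1.0, -0.8, 6.0]
gripper_width: 0.301
grasp_force: 59.5
```

Call:
{"fn": "move_arm", "kwargs": {
  "increments": [0,0,0,0,0.29,0,0,0,0,0.33,0,0,0,0,0.38,0,0,0,0,0.45,0,0,0,0,0.5,0,0,0,0,0.5]
}}

```text
time: 16.75
tool_pos: [0.5093, 0.0607, 0.042]
tool_rot: [-0.252, 0.626, 0.705, 0.217]
contact_force: [-0.6, 0.9, -0.2]
gripper_width: 0.499
grasp_force: 0.0
```

```bash
python3 st.py
```

```text
16.75 [-0.3455  0.1618  1.9562  0.598   1.4125 -0.6807] [0.5093 0.0607 0.042 ] w 0.49905166526760736 F [-0.5768  0.86   -0.2299] 0.0
[[-0.0889  0.9924 -0.0847]
 [ 0.774   0.1223  0.6213]
 [ 0.627  -0.0103 -0.779 ]]
lean deg 38.83230872040103 az z 97.76155852860252 grasp pt [0.5109 0.0489 0.0568]
```

Call:
{"fn": "move_arm", "kwargs": {
  "increments": [0,0,-12,0,0.5,0,0,-14,0,0.5,-20,0,-16.5,0,0.5,-20,0,-16.5,0,0.5,-20,0,-16.5,0,0.5,-20,0,-16.5,0,0.5,-20,0,-16.5,0,0.5,-20,0,-16.5,0,0.5]
}}

```text
time: 17.42
tool_pos: [0.5314, -0.1125, 0.066]
tool_rot: [-0.251, 0.626, 0.706, 0.217]
contact_force: [0.5, -0.1, -0.2]
gripper_width: 0.501
grasp_force: 0.0
```

Call:
{"fn": "move_arm", "kwargs": {
  "increments": [0,0,-30,0,0.5,0,0,-30,0,0.5,19,5,-24,0,0.5,19,5,-24,0,0.5,19,5,-24,0,0.5,19,5,-24,0,0.5,0,0,0,0,0.5]
}}

```text
time: 18.0
tool_pos: [0.5602, -0.1481, 0.2426]
tool_rot: [-0.245, 0.626, 0.708, 0.218]
contact_force: [0.2, 0.3, 0.9]
gripper_width: 0.501
grasp_force: 0.0
```

```bash
python3 st.py; python3 - <<'E'
from vial import *
k=np.array([.5175,-.0176,.276]);st=manip.state();Rt=rot(st["tool_rot"])
g=k+.010*Rt[:,2];go(g-.06*Rt[:,2],g)
t=grab("top","t6");s=grab("side","s6")
for p in("p",):
  tip=st["tool_pos"];print("tcp",proj(t,tip),proj(s,tip))
A=crop(t["image"],235,165,325,235,6,None,10)
B=crop(s["image"],285,120,335,210,5,None,10)
o=np.zeros((450,800,3),np.uint8);o[:420,:540]=A;o[:B.shape[0],540:540+B.shape[1]]=B
cv2.imwrite("pics/a6.png",o)
E
```

```text
18.0 [-0.6158  0.1742  1.5643  0.4993  1.8544 -0.7084] [ 0.5602 -0.1481  0.2426] w 0.5006161520808493 F [0.174  0.3474 0.9452] 0.0
[[-0.0967  0.9925 -0.0745]
 [ 0.7783  0.1221  0.6159]
 [ 0.6203  0.0016 -0.7843]]
lean deg 38.34119981764148 az z 96.89789035005977 grasp pt [ 0.5616 -0.1598  0.2575]
[ 0.521 -0.048  0.315] tool d [126.4 -26.4   7.3] rows 4 each [31.6 -6.6  1.8] j [-0.514 -0.054  1.681  0.556  1.9   -0.557] e0.000
[ 0.517 -0.011  0.268] tool d [ 0. -0. 60.] rows 2 each [ 0. -0. 30.] j [-0.46  -0.067  1.771  0.563  1.806 -0.553] e0.000
tcp [[318.748 174.617]] [[331.352 181.62 ]]
```

View pics/a6.png

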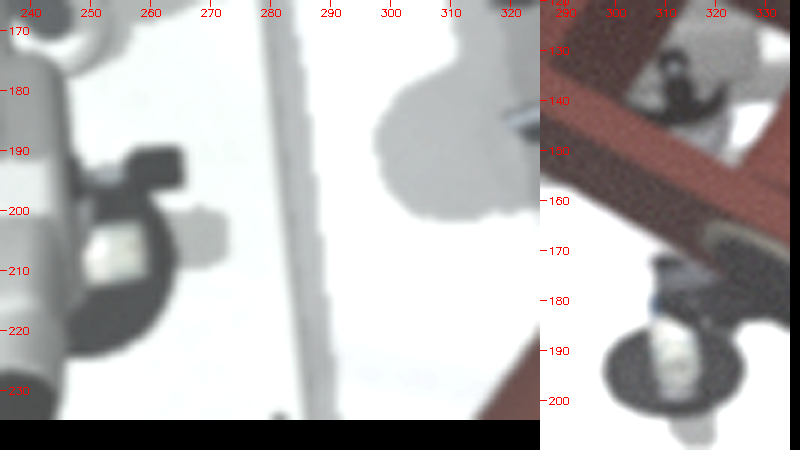

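The vial lies in the cradle: in the top view its base end is at about (259.5,207), and in the side view it runs from the cap at (308,180) to the base at (313,200), over the disc centred at (311.4,193.6). The knob is at (261,193) in the top view.

```bash
python3 - <<'E'
from vial import *
t=load("t6");s=load("s6")
b=plane(t,(259.5,207),.048);print("base end top",b,"-> mid y",b[1]+.031)
# cradle+disc refs: disc right edge top
print("disc right edge top",plane(t,(264.2,208),.018))
p=sc(0,o=(.512,.054));X=sc(1,o=(0,0))-sc(0,o=(0,0))
for k in(-.031,0,.035): print(k,proj(s,p+k*X),proj(t,p+k*X))
g=cv2.cvtColor(s["image"],6); m=np.zeros_like(g);m[183:207,294:330]=(g[183:207,294:330]<95)
c=cv2.convexHull(np.argwhere(m)[:,::-1].astype(np.int32));e=cv2.fitEllipse(c);print(e,plane(s,e[0],.018))
for sgn in(-1,1):print("disc side edges",plane(s,(e[0][0],e[0][1]+sgn*min(e[1])/2),.018),plane(s,(e[0][0]+sgn*max(e[1])/2,e[0][1]),.018))
k=np.array([.5195,-.0176,.276]);st=manip.state();Rt=rot(st["tool_rot"])
g=k+.010*Rt[:,2];go(g-.06*Rt[:,2],g)
E
```

```text
base end top [0.51  0.02  0.048] -> mid y 0.05064941288913383
disc right edge top [0.51  0.011 0.018]
-0.031 [[312.254 194.52 ]] [[258.197 205.049]]
0 [[310.839 187.867]] [[247.063 206.573]]
0.035 [[309.298 180.621]] [[234.486 208.294]]
((314.23919677734375, 191.4293975830078), (19.33562660217285, 32.286590576171875), 68.43304443359375) [0.523 0.071 0.018]
disc side edges [0.524 0.118 0.018] [0.472 0.073 0.018]
disc side edges [0.521 0.026 0.018] [0.573 0.068 0.018]
[ 0.524 -0.049  0.315] tool d [128.7 -22.6   2.2] rows 4 each [32.2 -5.6  0.6] j [-0.512 -0.044  1.672  0.558  1.905 -0.551] e0.000
[ 0.519 -0.011  0.268] tool d [ 0.  0. 60.] rows 2 each [ 0.  0. 30.] j [-0.458 -0.058  1.764  0.564  1.811 -0.548] e0.000
```

Call:
{"fn": "move_arm", "kwargs": {
  "increments": [26,-4.5,0.5,0,0.5,26,-4.5,0.5,0,0.5,26,-4.5,0.5,0,0.5,26,-4.5,0.5,0,0.5,25,-4.5,0,0,0.5,0,0,15,0,0.5,0,0,15,0,0.5,0,0,0,0,0.5]
}}

```text
time: 18.77
tool_pos: [0.5185, -0.0271, 0.2854]
tool_rot: [-0.255, 0.626, 0.705, 0.215]
contact_force: [0.6, 1.2, -0.8]
gripper_width: 0.502
grasp_force: 0.0
```

```bash
python3 st.py; python3 - <<'E'
from vial import *
k=np.array([.5195,-.0176,.276]);st=manip.state();Rt=rot(st["tool_rot"])
g=k+.010*Rt[:,2];go(g)
t=grab("top","t7");tip=st["tool_pos"];print("tcp",proj(t,tip),proj(t,tip+.021*Rt[:,1]),proj(t,tip-.021*Rt[:,1]))
A=crop(t["image"],235,160,315,230,7,"pics/a7.png",10)
E
```

```text
18.7667 [-0.4829 -0.0492  1.7288  0.5606  1.8572 -0.5488] [ 0.5185 -0.0271  0.2854] w 0.5016951708041638 F [ 0.5502  1.177  -0.8191] 0.0
[[-0.0858  0.9922 -0.0899]
 [ 0.7724  0.1233  0.6231]
 [ 0.6293 -0.016  -0.777 ]]
lean deg 39.014038099721006 az z 98.21467833208601 grasp pt [ 0.5202 -0.039   0.3002]
[ 0.519 -0.011  0.268] tool d [ 1.4  2.3 23.2] rows 1 each [ 1.4  2.3 23.2] j [-0.458 -0.05   1.758  0.565  1.82  -0.543] e0.000
tcp [[264.658 191.234]] [[263.388 182.039]] [[265.936 200.478]]
```

View pics/a7.png

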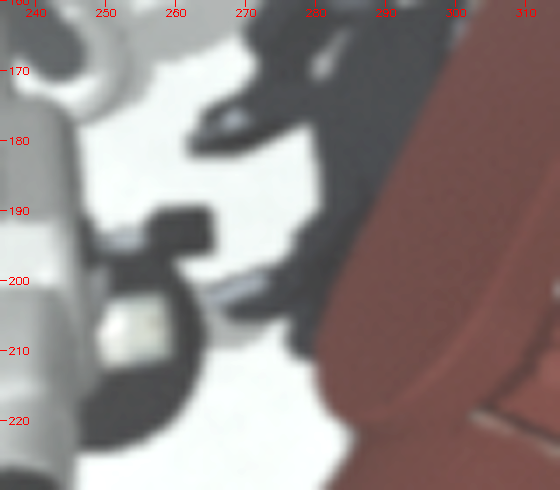

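The finger tips at (262,181) and (264.5,202) straddle the knob centred at (261,193), so I'll advance and close.

Call:
{"fn": "move_arm", "kwargs": {
  "increments": [1,0,8,0,0.5,0,0,8,0,0.5,0,0,7,0,0.5,0,0,0,0,0.4,0,0,0,0,0.25,0,0,0,0,0.1,0,0,0,0,0.1,0,0,0,0,0.1]
}}

```text
time: 19.48
tool_pos: [0.5175, -0.0139, 0.2722]
tool_rot: [-0.253, 0.626, 0.705, 0.216]
contact_force: [-5.5, -0.5, 0.1]
gripper_width: 0.179
grasp_force: 58.6
```

```bash
python3 st.py
```

```text
19.4833 [-0.4628 -0.056   1.7565  0.5633  1.825  -0.5452] [ 0.5175 -0.0139  0.2722] w 0.17852324225071647 F [-5.5134 -0.5353  0.1015] 58.62678698049422
[[-0.0881  0.9923 -0.0871]
 [ 0.7741  0.1232  0.621 ]
 [ 0.627  -0.0127 -0.779 ]]
lean deg 38.835242367507675 az z 97.98044475678311 grasp pt [ 0.5192 -0.0257  0.287 ]
```

Call:
{"fn": "move_arm", "kwargs": {
  "increments": [-2,0,-1.6,0,0.1,-3,0,-2.4,0,0.1,-3,0,-2.4,0,0.1,-3,0,-2.4,0,0.1,-1.5,0,-1.2,0,0.1,0,0,0,0,0.1]
}}

```text
time: 19.98
tool_pos: [0.519, -0.0298, 0.2722]
tool_rot: [-0.254, 0.626, 0.705, 0.215]
contact_force: [-7.1, -1.2, 0.7]
gripper_width: 0.176
grasp_force: 60.2
```

Call:
{"fn": "move_arm", "kwargs": {
  "increments": [0,0,0,0,0.2,0,0,0,0,0.3,0,0,0,0,0.45,0,0,0,0,0.5,0,0,0,0,0.5,0,0,-12,0,0.5,0,0,-20,0,0.5,0,0,-25,0,0.5]
}}

```text
time: 20.65
tool_pos: [0.5248, -0.065, 0.3168]
tool_rot: [-0.253, 0.626, 0.705, 0.216]
contact_force: [0.8, -0.4, -0.2]
gripper_width: 0.501
grasp_force: 0.0
```

Call:
{"fn": "move_arm", "kwargs": {
  "increments": [-20,0,-25,0,0.5,-20,0,-25,0,0.5,-20,10,-25,0,0.5,-20,15,-25,0,0.5,-20,20,-25,0,0.5,-20,20,-25,0,0.5,-20,20,-25,0,0.5,0,0,0,0,0.5]
}}

```text
time: 21.32
tool_pos: [0.6397, -0.277, 0.3615]
tool_rot: [-0.252, 0.627, 0.704, 0.217]
contact_force: [1.1, -0.5, -2.3]
gripper_width: 0.499
grasp_force: 0.0
```

```bash
python3 st.py; python3 - <<'E'
from vial import *
t=grab("top","t8");s=grab("side","s8")
A=crop(t["image"],235,175,285,225,8,None,10)
B=crop(s["image"],288,125,338,215,5,None,10)
o=np.zeros((450,660,3),np.uint8);o[:400,:400]=A;o[:450,405:655]=B
cv2.imwrite("pics/a8.png",o)
E
```

```text
21.3167 [-0.69    0.4416  1.0453  0.5246  2.1211 -0.6332] [ 0.6397 -0.277   0.3615] w 0.49924382479217716 F [ 1.1143 -0.5182 -2.3124] 0.0
[[-0.0856  0.9929 -0.0824]
 [ 0.7743  0.1184  0.6216]
 [ 0.627  -0.0106 -0.779 ]]
lean deg 38.83384846398663 az z 97.55518554458469 grasp pt [ 0.6412 -0.2888  0.3763]
```

View pics/a8.png

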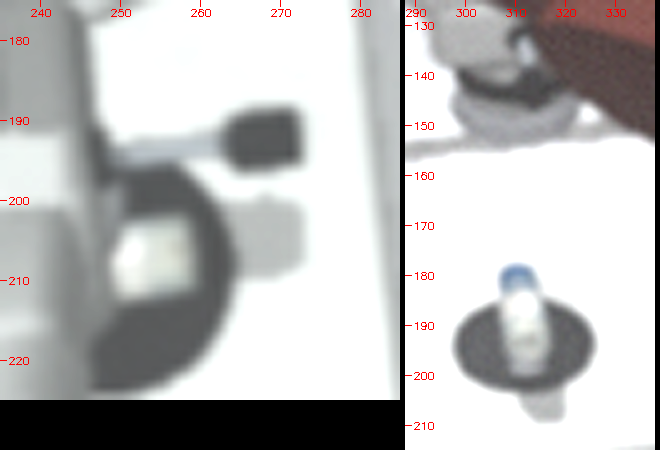

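```bash
python3 - <<'E'
from vial import *
s=load("s8");t=load("t8")
X=np.array([-np.sin(.108),np.cos(.108),0])
for c in(.045,.05,.055,.06,.065):
    p=np.array([.512-(c-.056)*.108,c,.048])
    print(c,"base low",proj(s,p-.031*X+[0,0,-.0145])[0],"base ctr top-view",proj(t,p-.031*X)[0],"cap top edge",proj(s,p+.035*X+[0,0,.0125])[0])
g=cv2.cvtColor(s["image"],6);hs=cv2.cvtColor(s["image"],40)
print("col profile 311-313",g[170:210,311:314].mean(1).astype(int));print("sat",hs[172:190,310:313,1].mean(1).astype(int))
print("disc col 303", g[178:210,302:305].mean(1).astype(int), "col 321",g[178:210,319:322].mean(1).astype(int))
print("row193 side",g[194,292:332].astype(int));print("top row 206,209",cv2.cvtColor(t["image"],6)[206,244:272],cv2.cvtColor(t["image"],6)[209,244:272])
E
```

```text
0.045 base low [312.843 200.029] base ctr top-view [261.447 204.528] cap top edge [309.659 179.405]
0.05 base low [312.61  198.922] base ctr top-view [259.641 204.774] cap top edge [309.439 178.377]
0.055 base low [312.378 197.82 ] base ctr top-view [257.835 205.021] cap top edge [309.221 177.356]
0.06 base low [312.148 196.725] base ctr top-view [256.029 205.267] cap top edge [309.004 176.34 ]
0.065 base low [311.918 195.636] base ctr top-view [254.223 205.513] cap top edge [308.788 175.329]
col profile 311-313 [225 226 227 226 224 226 226 209 161 132 133 141 159 192 217 224 222 213
 203 199 197 179 158 151 160 165 159 148 142 131  95  75  80 109 145 158
 163 180 202 221]
sat [ 2  2  1  2  2 17 52 81 61 46 27  7  3  2  1  3  5  6]
disc col 303 [228 229 230 230 230 231 230 212 160 107  83  81  85  84  85  85  87  87
  84  85  84  81  94 130 185 225 232 232 233 231 232 231] col 321 [229 227 223 219 217 218 212 192 145 101  80  77  79  77  79  79  81  81
  80  81  80  85 107 146 183 198 200 200 196 197 204 219]
row193 side [234 235 234 232 218 169 111  82  82  84  86  89  86  83  88 104 128 149
 155 161 160 160 159 150 128 101  84  80  84  81  78  76  86 125 183 224
 226 228 228 228]
top row 206,209 [110 120 120 111 119 158 199 214 207 189 183 180 171 157 136 105  78  69
  70  81 112 141 150 152 152 153 153 155] [106 108 116 114 125 164 189 197 192 182 177 173 169 159 139 107  79  70
  70  82 118 152 166 168 169 175 190 200]
```

The knob's end moved from u=265.5 to 272.8, about 16 mm, which is the middle click. The vial lies along the groove, within about 3 mm of centre in both views, and the arm is clear, so I'm handing in.

```bash
python3 -c "
from plant import manip
print(manip.job_done())"
```

```text
the job is handed in; nothing more can be done
None
```

I laid the largest vial in the V cradle, within about 3 mm of centre by my disc and cradle measurements, though one cue (the base-plate screws) put it nearer 7 mm against the 10 mm limit. I pulled the light-path rod out about 16 mm to its middle click, let go of everything, and handed the job in at about 21 s; the hand-in returned no verdict.

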